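# Sort the opened parcel's foods at the inspection bench

### The arm

A 6-joint arm with a two-finger parallel gripper is mounted at the origin on the work surface. World frame = base frame: x ahead of the robot, y to its left, z up, the work surface at z = 0. Lengths are in m, angles in degrees, forces in N, time in s.
With the tool pointing down it reaches from about 0.4 to 0.825 m from the base axis. Payload 7 kg.
Tool frame: the origin (TCP) lies midway between the tips of the shut fingers; the grasp point (between the pads) lies r.grasp_offset behind it (r.grasp_offset is the distance from the TCP to the grasp point, in m); x points along the fingers, z is the direction in which the jaws open and shut, and the axes are right-handed (so a half turn about x gives the same grasp; the last joint's range is limited). The gripper opens to 88 mm and grips with 3 to 60 N. Pads are 19 mm wide; open, the fingers measure 130 mm over their backs; the gripper's body (78 mm by 193 mm) begins 47 mm behind the grasp point.
Start: joints at [82.225, 20.546, 0.682, 0, -70.136, -16.507], TCP at [0.278, 0.615, 0.227] pointing down, gripper open.
Joint ranges: [-176.03, 176.03], [-82.01, 121.73], [-58.28, 71.71], [-173.87, 95.51], [-174.79, -0.11], [-173.66, 173.66]. Speed limits (degrees/s): [136.94, 136.94, 172.46, 180, 180, 180].

### API

Orientations are given as [roll, pitch, yaw] about the fixed x, y, z axes, in that order (R = Rz(yaw) Ry(pitch) Rx(roll)).
In Python, from plant import readout, vision, close_job, r gives the robot as it stands.
- The arm moves only by the shell command python3 -m handwheel 'ROWS' [OPENING] [FORCE]. ROWS is JSON, a list that holds one entry, the list of rows, each a list of 4 numbers: the shift along the world's x, y, z in units of 40 mm (1.0 is 40 mm), then the turn about the world's z in units of 5 degrees (1.0 is 5 degrees). In form: [[[tx, ty, tz, roll], ...]]. A call has 1 to 8 rows; each row shifts and turns the pose as measured when the row begins; what a row does not reach is not made up. A row lasts 1/10 s, in which the tool goes at most 50 mm and 8.59 degrees, less where a joint would pass 70% of its speed; a pose out of reach is approached as far as the arm can. A call is refused whole if a number of a shift passes 1 or a number of a turn 1, either way. A call with a gripper value outside its range is refused whole. OPENING is the finger opening in mm, from 0 to 87.6, set as the call begins (- or left out, the last holds). The fingers move at their own pace and stop on an object; FORCE is the grip in N (left out, the last holds). Time passes only in rows, so rows that do not move let the fingers close. It gives the time, the measured TCP pose, the force and the opening at its end, in the units of the state.
- readout.get_state(): the state, without advancing time (a new reading comes with each control period).
- vision.capture(name): name is "scene" or "top"; returns the picture (384x512x3 uint8, blue, green, red); there is no depth.
- vision.get_calibration(name): a dict with "intrinsics" (3x3 intrinsics, pixels), "dist" ([k1, k2, p1, p2, k3] as OpenCV has them; the pictures are not rectified), "pose" (4x4, takes a point from camera to world coordinates). Camera axes: x right, y up, looking along -z (the intrinsics and any distortion apply to the point x, -y, -z); pixel columns grow to the right and rows downward; lengths in m; the calibration is good to about 2 mm. A picture is of the moment at which its call begins. get_calibration takes no time and is no camera call.
- close_job(): hands the job in, once; it reports no verdict.
The state is a dict: "time_s": time; "joints": joint angles; "qd": joint speeds; "joint_torque": joint torques, N m; "tcp_pos": TCP position; "eef_rot": TCP orientation; "contact_force": force on the tool from outside, world axes, zero at the start; "moment": the same for the moment, N m; "gripper_width": finger opening in m.
Only numpy, scipy, OpenCV 4.12 (cv2) and the standard library are available. Lean on these libraries where they do the work, as an engineer would, in place of code of your own. Each camera call takes 0.05 s, during which the arm holds its last target.

### The job

Sort the foods from the opened parcel: stand the two nut jars upright in the white foam insert, one in each of its two bays, lay the two round paper-wrapped cakes flat and side by side on the floor of the shallow steel pan, and lay the small metal tin flat in the square plastic tray. Leave the glass beaker standing and the tape roll lying where they are.

Things in the scene. Friction and masses are not known exactly. Their poses are not given: they have to be found in the camera images.
- tall_jar: The taller of two round clear nut jars with flat pale lids: diameter 58, height 75 mm, pale brown nuts, 0.11 to 0.23 kg. Loose, stands upright on the table; origin at the centre of its underside, z up.
- low_jar: The lower of the two round clear nut jars with flat pale lids: diameter 58, height 48 mm, dark brown nuts, 0.08 to 0.16 kg. Loose, stands upright on the table; origin at the centre of its underside, z up.
- large_cake: The larger of two round, flat cakes wrapped in brown paper: a firm disc of diameter 60, height 36 mm, 0.08 to 0.17 kg. Loose, stands upright on the table; origin at the centre of its underside, z up.
- small_cake: The smaller of two round, flat cakes wrapped in brown paper: a firm disc of diameter 44, height 36 mm, 0.05 to 0.10 kg. Loose, stands upright on the table; origin at the centre of its underside, z up.
- tin: Rectangular bare-metal tin with a lid: 60 mm along its x, 42 mm along its y, 36 mm high, 0.07 to 0.14 kg, at any yaw. Loose, stands upright on the table; origin at the centre of its underside, z up.
- foam_insert: White foam block 98 mm along its x, 186 mm along its y, 30 mm high, with two square open bays each 78 x 78 mm, 20 mm deep, whose centres lie at y = +44 and y = -44 mm (x = 0); the bay floors are 10 mm above the table, the walls and the dividing wall 10 mm thick. Either jar may go in either bay. Fixed to the table, but found at a different place at each start; origin at the centre of its underside, z up.
- steel_pan: Shallow rectangular steel pan 104 mm along its x, 154 mm along its y, walls 2 mm thick and 12 mm high, floor 2 mm thick; there is room for both cakes side by side along y. Fixed to the table, but found at a different place at each start; origin at the centre of its underside, z up.
- square_tray: Square grey plastic tray 110 x 110 mm, walls 4 mm thick and 16 mm high, floor 4 mm thick. Fixed to the table, but found at a different place at each start; origin at the centre of its underside, z up.
- beaker: Bystander among the foods: empty open glass beaker, outer diameter 52 at the rim, height 66 mm; not to be moved. Loose, stands upright on the table; origin at the centre of its underside, z up.
- tape_roll: Bystander among the foods: roll of brown packing tape lying flat, outer diameter 62, hole 38, height 22 mm; not to be moved. Loose, lies flat on the table; origin at the centre of its underside, z up.

How it is judged (in metres and radians):
At the end, for the whole second after the job is handed in: One jar stands on the floor of each foam bay (within 14 mm of its centre in x and y); both cakes lie on the steel pan's floor, not on each other; the tin lies on the square tray's floor; all within the walls, upright within 0.12 rad, at rest. Beaker and tape roll moved under 25 mm (x of tall_jar in the frame of foam_insert between -0.014 and 0.014 m and z of tall_jar in the frame of foam_insert between 0.006 and 0.015 m and (y of tall_jar in the frame of foam_insert between 0.03 and 0.058 m or y of tall_jar in the frame of foam_insert between -0.058 and -0.03 m) and angle between each of tall_jar, low_jar, large_cake, small_cake, tin's own z axis and vertical below 0.12 rad and linear speed of each of tall_jar, low_jar, large_cake, small_cake, tin below 0.02 m/s and angular speed of each of tall_jar, low_jar, large_cake, small_cake, tin below 0.3 rad/s and x of low_jar in the frame of foam_insert between -0.014 and 0.014 m and z of low_jar in the frame of foam_insert between 0.006 and 0.015 m and (y of low_jar in the frame of foam_insert between 0.03 and 0.058 m or y of low_jar in the frame of foam_insert between -0.058 and -0.03 m) and x of large_cake in the frame of steel_pan between -0.032 and 0.032 m and y of large_cake in the frame of steel_pan between -0.057 and 0.057 m and z of large_cake in the frame of steel_pan between -0.002 and 0.007 m and x of small_cake in the frame of steel_pan between -0.032 and 0.032 m and y of small_cake in the frame of steel_pan between -0.057 and 0.057 m and z of small_cake in the frame of steel_pan between -0.002 and 0.007 m and x of tin in the frame of square_tray between -0.034 and 0.034 m and y of tin in the frame of square_tray between -0.034 and 0.034 m and z of tin in the frame of square_tray between 0 and 0.009 m); the robot touches nothing.
It fails at once if the beaker is moved more than 25 mm or tipped over (distance of beaker from where it was at the start of the episode above 0.025 m or angle between beaker's own z axis and vertical above 0.5 rad).
It fails at once if the tape roll is moved more than 25 mm (distance of tape_roll from where it was at the start of the episode above 0.025 m).
It also fails if it takes over 128 s, if anything falls off the work surface, if the arm or the gripper's body presses on something with over 40 N, if the wrist force passes 120 N, or if a joint passes its speed limit or range.

## Working session

There is one attempt and no reset: what is moved stays moved. The work goes in short steps, Python scripts to look and compute and a shell command to move; the robot and the scene stay as the last step left them, time stands still between calls to the robot, and variables do not carry over. Pictures are saved under pics/ and viewed, and the job is handed in when it is done.

```bash
ls; mkdir -p pics; python3 - <<'E'
from plant import readout, vision, r
import cv2
print(readout.get_state()); print(r.grasp_offset)
for n in("scene","top"):
    cv2.imwrite(f"pics/{n}0.png",vision.capture(n)); c=vision.get_calibration(n); print(c)
E
```

```text
pics
{'time_s': 0.0, 'joints': array([ 8.22245868e+01,  2.05899041e+01,  6.34621204e-01, -1.80015765e-02,
       -7.01335950e+01, -1.65048739e+01]), 'qd': array([-0.03358545, -0.02158101,  0.02144654, -0.05646174,  0.06854633,
       -0.07571189]), 'joint_torque': array([-1.28293336e-04, -5.82719064e+01,  2.93063235e+01,  6.99720696e+00,
        7.16366252e-03, -1.52031243e-04]), 'tcp_pos': array([0.27742184, 0.61484724, 0.22565304]), 'eef_rot': array([   5.72588212,   89.9095249 , -108.56053558]), 'contact_force': array([ 0.51635509, -0.03772546, -0.17984787]), 'moment': array([-0.00017104,  0.03464009, -0.02356318]), 'gripper_width': 0.08757925621922183}
0.0188
{'intrinsics': array([[368.18157472,   0.        , 254.62261616],
       [  0.        , 368.18157472, 198.39178512],
       [  0.        ,   0.        ,   1.        ]]), 'dist': array([-0.02420081,  0.        ,  0.        ,  0.        ,  0.        ]), 'pose': array([[ 0.61371336, -0.51173116,  0.601238  ,  1.07984568],
       [ 0.78952724,  0.39620691, -0.46868627, -0.44651567],
       [ 0.00162672,  0.76233281,  0.64718316,  0.62409857],
       [ 0.        ,  0.        ,  0.        ,  1.        ]])}
{'intrinsics': array([[393.67288602,   0.        , 247.73509744],
       [  0.        , 393.67288602, 195.59643624],
       [  0.        ,   0.        ,   1.        ]]), 'dist': array([0.02458724, 0.        , 0.        , 0.        , 0.        ]), 'pose': array([[ 0.0275063 ,  0.99571207, -0.08832255,  0.42753145],
       [-0.99955195,  0.02844006,  0.00933093, -0.00454501],
       [ 0.01180282,  0.08802632,  0.99604822,  1.06172473],
       [ 0.        ,  0.        ,  0.        ,  1.        ]])}
```

View pics/scene0.png

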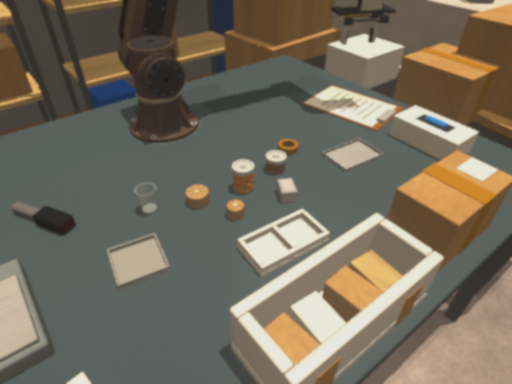

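View pics/top0.png

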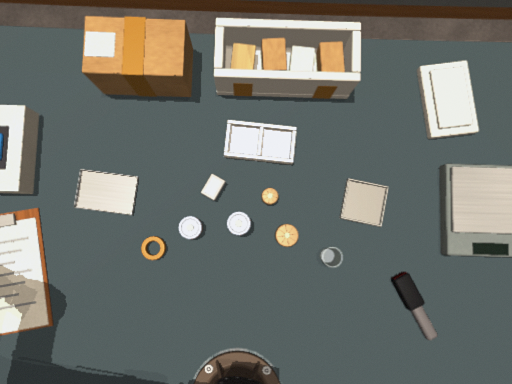

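The top view shows the jars near (190,228) and (239,223), the cakes at (270,196) and (287,235), and the tin at (213,187). The foam insert is at (260,142), the pan at (107,192), the tray at (365,202), the tape at (153,248) and the beaker at (332,257). I'll enlarge it to measure.

```bash
cat > h.py <<'E'
import numpy as np, cv2
from plant import vision
def ray(n,pts,z):
    c=vision.get_calibration(n); P=np.array(c["pose"])
    u=cv2.undistortPoints(np.array(pts,float).reshape(-1,1,2),c["intrinsics"],c["dist"]).reshape(-1,2)
    d=np.c_[u[:,0],-u[:,1],-np.ones(len(u))]@P[:3,:3].T
    o=P[:3,3]; t=(np.asarray(z)-o[2])/d[:,2]
    return o+d*t[:,None]
def proj(n,X):
    c=vision.get_calibration(n); P=np.array(c["pose"])
    q=(np.array(X,float).reshape(-1,3)-P[:3,3])@P[:3,:3]*[1,-1,-1]
    return cv2.projectPoints(q,np.zeros(3),np.zeros(3),c["intrinsics"],c["dist"])[0].reshape(-1,2)
E
python3 - <<'E'
import cv2,numpy as np
from h import *
im=cv2.imread("pics/top0.png")
cv2.imwrite("pics/top0z.png",cv2.resize(im[110:280,60:230],None,fx=4.5,fy=3.5*1,interpolation=2)[:600]) if 0 else None
cv2.imwrite("pics/a.png",cv2.resize(im[160:280,70:260],None,fx=4.2,fy=4.2,interpolation=2))
cv2.imwrite("pics/b.png",cv2.resize(im[110:280,200:395],None,fx=3.5,fy=3.5,interpolation=2))
hsv=cv2.cvtColor(im,cv2.COLOR_BGR2HSV)
bg=im[160,330]; print(bg, hsv[160,330])
m=((cv2.absdiff(im,np.full_like(im,bg)).max(2)>40)*255).astype(np.uint8)
m[:115]=0;m[280:]=0;m[:,:65]=0;m[:,395:]=0
cs,_=cv2.findContours(m,cv2.RETR_EXTERNAL,cv2.CHAIN_APPROX_NONE)
for c in cs:
    if cv2.contourArea(c)<30: continue
    (x,y),s,a=cv2.minAreaRect(c); M=cv2.moments(c)
    h={}
    ctr=(M['m10']/M['m00'],M['m01']/M['m00'])
    print(np.round([x,y,*s,a,*ctr],1), np.round(ray("top",[ctr],0.036)[0],3), [int(v) for v in hsv[int(ctr[1]),int(ctr[0])]])
E
```

```text
[98 97 85] [92 34 98]
[331.5 256.5  19.   21.   90.  328.6 255.4] [ 0.369 -0.227  0.036] [83, 6, 175]
[153.2 247.8  24.   24.7  45.  153.3 247.8] [0.377 0.225 0.036] [95, 35, 96]
[286.5 235.   21.9  21.9  45.  286.7 234.9] [ 0.419 -0.118  0.036] [32, 41, 242]
[191.  227.   22.   26.   90.  190.4 227.5] [0.431 0.132 0.036] [42, 5, 241]
[238.4 222.7  23.5  23.4   5.7 238.3 222.9] [0.447 0.008 0.036] [40, 6, 240]
[269.5 196.   16.   15.   90.  269.5 195.8] [ 0.52  -0.071  0.036] [32, 38, 241]
[364.4 202.   42.4  41.   11.3 364.4 202. ] [ 0.511 -0.32   0.036] [20, 37, 211]
[213.1 186.8  17.9  22.8  26.6 212.6 186.6] [0.539 0.079 0.036] [100, 3, 242]
[105.4 191.6  60.   39.3   7.1 106.4 191.9] [0.518 0.353 0.036] [21, 22, 232]
[260.  141.   70.5  37.1   6.1 260.  141. ] [ 0.665 -0.043  0.036] [113, 4, 240]
```

View pics/a.png

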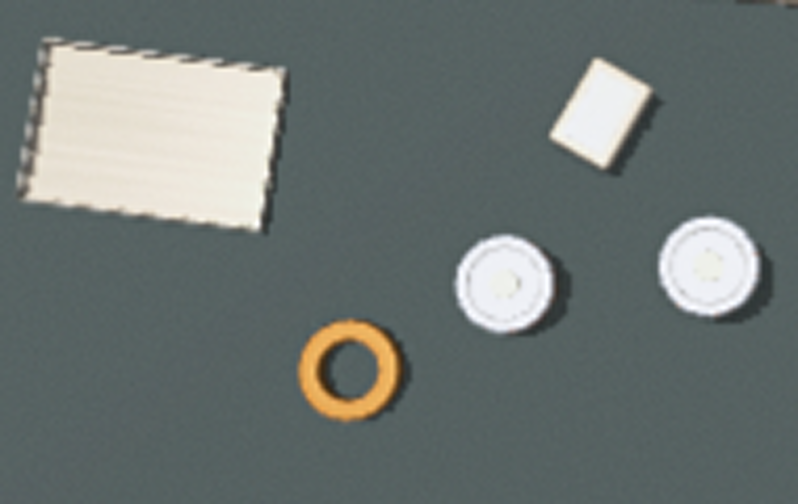

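View pics/b.png

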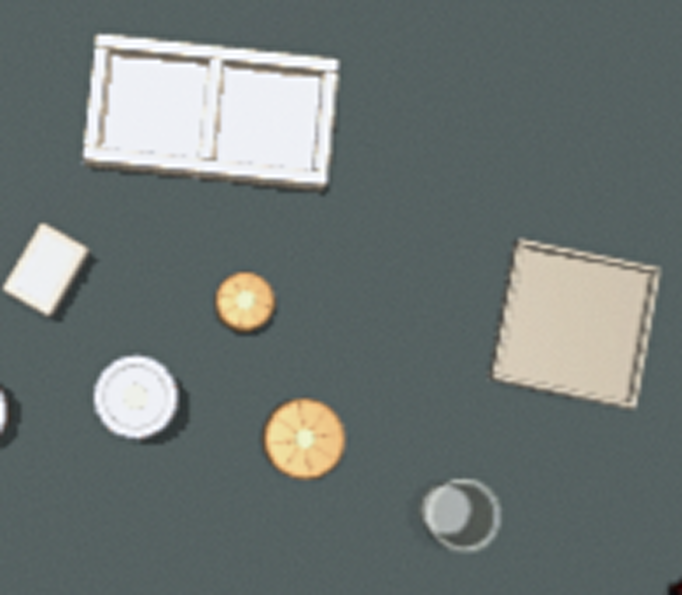

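```bash
cat > m.py <<'E'
import cv2,numpy as np,sys
from h import *
im=cv2.imread(sys.argv[1])
hsv=cv2.cvtColor(im,cv2.COLOR_BGR2HSV)
m=((hsv[...,2]>165)*255).astype(np.uint8)
big=cv2.resize(hsv[...,2],None,fx=4,fy=4,interpolation=cv2.INTER_CUBIC)
m=((big>165)*255).astype(np.uint8)
R={'low':(190,228,.048,20),'tall':(239,223,.075,20),'large':(287,235,.036,18),'small':(270,196,.036,15),'tin':(213,187,.036,16),'foam':(260,142,.030,42),'pan':(106,192,.007,40),'tray':(365,202,.010,32),'tape':(153,248,.022,18)}
for k,(u,v,z,w) in R.items():
    mm=np.zeros_like(m); s=slice(4*(v-w),4*(v+w)),slice(4*(u-w),4*(u+w)); mm[s]=m[s]
    c=max(cv2.findContours(mm,cv2.RETR_EXTERNAL,cv2.CHAIN_APPROX_NONE)[0],key=cv2.contourArea)
    p=(c.reshape(-1,2)+.5)/4-.5
    W=ray("top",p,z)[:,:2]
    if k in('low','tall','large','small','tape'):
        e=cv2.fitEllipse((W*1000).astype(np.float32)); print(k,np.round(e[0],1),'d',np.round(e[1],1))
    else:
        e=cv2.minAreaRect((W*1000).astype(np.float32)); print(k,np.round(e[0],1),np.round(e[1],1),'ang',round(e[2],1), np.round(cv2.boxPoints(e)).tolist())
E
python3 m.py pics/top0.png
python3 - <<'E'
from h import *
for z in(.066,): print('beaker rim c', ray("top",[[332,257]],z))
E
```

```text
low [432.2 132.8] d [57.9 58.1]
tall [446.    8.1] d [57.8 58.4]
large [ 419.1 -117.7] d [56.6 57.2]
small [520.6 -71.1] d [40.9 41.1]
tin [540.2  78.8] [40.9 58.5] ang 61.7 [[505.0, 75.0], [556.0, 47.0], [576.0, 83.0], [524.0, 111.0]]
foam [666.7 -42.4] [186.8  99.1] ang 85.6 [[610.0, -132.0], [709.0, -139.0], [723.0, 47.0], [625.0, 55.0]]
pan [521.2 362.8] [149.8 104.9] ang 84.1 [[461.0, 294.0], [566.0, 283.0], [581.0, 432.0], [477.0, 443.0]]
tray [ 513.  -327.3] [111.2 109.9] ang 79.6 [[449.0, -372.0], [557.0, -392.0], [577.0, -282.0], [469.0, -263.0]]
tape [376.4 230.6] d [59.5 59.9]
beaker rim c [[ 0.36738588 -0.22929184  0.066     ]]
```

Measured sizes match the given ones. I'll move toward the tall jar, turning the jaws along world x.

```bash
python3 - <<'E'
from h import *
# carton front face near foam: base and top edge
print(ray("top",[[225,97],[290,97],[355,97]],0.0)[:, :2])
print(proj("scene",[[.446,.008,.075],[.432,.133,.048],[.419,-.118,.036],[.52,-.071,.036],[.521,.363,.002],[.513,-.327,.004]]).round(0))
E
python3 -m handwheel '[[[0.26,-0.95,-0.1,-0.82],[0.26,-0.95,-0.1,-0.82],[0.26,-0.95,-0.1,-0.82],[0.26,-0.95,-0.1,-0.82],[0.26,-0.95,-0.1,-0.82],[0.26,-0.95,-0.1,-0.82],[0.26,-0.95,-0.1,-0.82],[0.26,-0.95,-0.1,-0.82]]]' 87 20
```

```text
[[ 0.79321059  0.05581381]
 [ 0.79883421 -0.12388107]
 [ 0.80409457 -0.30382941]]
[[243. 165.]
 [276. 155.]
 [197. 190.]
 [235. 204.]
 [352. 155.]
 [138. 261.]]
time_s: 0.9
tcp_pos: [0.3597, 0.302, 0.1876]
eef_rot: [18.1, 89.6, -129.9]
contact_force: [0.9, 0.3, 0.8]
gripper_width: 0.087
```

```bash
python3 -m handwheel '[[[0.27,-0.92,-0.1,-0.8],[0.27,-0.92,-0.1,-0.8],[0.27,-0.92,-0.1,-0.8],[0.27,-0.92,-0.1,-0.8],[0.27,-0.92,-0.1,-0.8],[0.27,-0.92,-0.1,-0.8],[0.27,-0.92,-0.1,-0.8],[0.27,-0.92,-0.1,-0.8]]]'
```

```text
time_s: 1.7
tcp_pos: [0.4456, -0.0058, 0.1544]
eef_rot: [10.0, 89.6, -171.2]
contact_force: [0.4, 1.3, 0.8]
gripper_width: 0.0869
```

```bash
python3 -m handwheel '[[[0,0.35,0,0],[0,0,0,0],[0,0,-0.6,0],[0,0,-0.6,0],[0,0,-0.6,0],[0,0,-0.6,0],[0,0,-0.4,0],[0,0,0,0]]]'
```

```text
time_s: 2.5
tcp_pos: [0.4447, 0.0033, 0.0383]
eef_rot: [12.4, 89.6, -169.2]
contact_force: [-0.1, -0.8, -0.3]
gripper_width: 0.0868
```

```bash
python3 -m handwheel '[[[0,0.12,-0.15,0.2],[0,0,0,0]]]'; python3 -m handwheel '[[[0,0,0,0],[0,0,0,0],[0,0,0,0],[0,0,0,0],[0,0,0,0],[0,0,0,0],[0,0,0,0],[0,0,0,0]]]' 40 20
```

```text
time_s: 2.7
tcp_pos: [0.445, 0.0091, 0.0327]
eef_rot: [13.6, 89.6, -166.8]
contact_force: [-0.2, 0.1, 0.5]
gripper_width: 0.087
time_s: 3.5
tcp_pos: [0.4462, 0.01, 0.0351]
eef_rot: [-8.7, 89.8, 171.0]
contact_force: [-0.7, 0.2, -0.7]
gripper_width: 0.0575
```

```bash
python3 -m handwheel '[[[0,0,0.4,0],[0,0,0.6,0],[0,0,0.6,0],[0,0,0,0]]]'
```

```text
time_s: 3.9
tcp_pos: [0.4448, 0.0093, 0.1]
eef_rot: [12.8, 89.6, -167.6]
contact_force: [1.4, 0.1, -2.1]
gripper_width: 0.0578
```

```bash
python3 -m handwheel '[[[0.78,-0.34,0.05,-0.2],[0.78,-0.34,0.05,-0.2],[0.78,-0.34,0,-0.2],[0.78,-0.34,0,-0.2],[0.78,-0.34,0,0],[0.78,-0.34,0,0],[0.78,-0.34,0,0],[0,0,0,0]]]'
```

```text
time_s: 4.7
tcp_pos: [0.6679, -0.0906, 0.0968]
eef_rot: [2.2, 89.3, 177.7]
contact_force: [-0.9, 0.2, -1.7]
gripper_width: 0.0578
```

```bash
python3 -m handwheel '[[[-0.12,0.14,0,0],[0,0,0,0],[0,0,-0.4,0],[0,0,-0.4,0],[0,0,-0.3,0],[0,0,-0.1,0],[0,0,0,0]]]'
```

```text
time_s: 5.4
tcp_pos: [0.6582, -0.0824, 0.0455]
eef_rot: [2.4, 89.1, 177.9]
contact_force: [-0.2, 0.4, -0.9]
gripper_width: 0.0582
```

```bash
python3 -m handwheel '[[[0.1,-0.06,0,0],[0,0,0,0],[0,0,0,0]]]'; python3 - <<'E'
from plant import vision
import cv2
im=vision.capture("scene")[140:300,180:380]; cv2.imwrite("pics/s1.png",cv2.resize(im,None,fx=3.5,fy=3.5,interpolation=2))
E
```

```text
time_s: 5.7
tcp_pos: [0.6629, -0.0845, 0.0466]
eef_rot: [1.4, 89.2, 177.0]
contact_force: [-0.0, -0.5, -0.5]
gripper_width: 0.0577
```

View pics/s1.png

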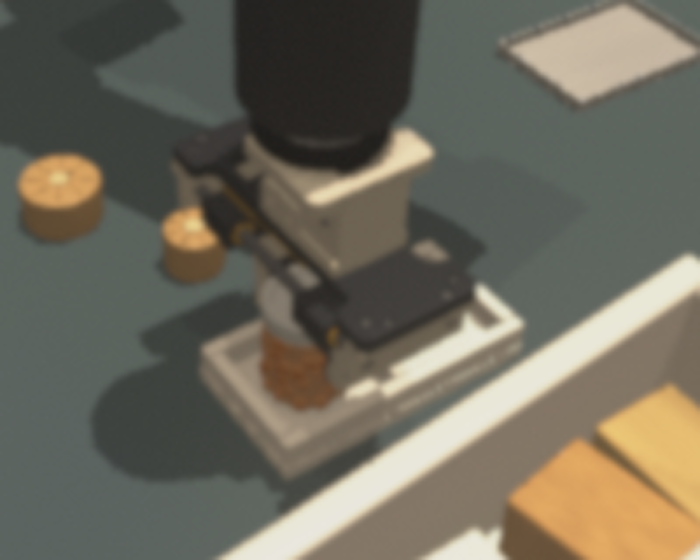

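The zoomed scene view shows the jar inside the left bay at about (300,370), clear of the walls. I'll lower it the last bit and release.

```bash
python3 -m handwheel '[[[0,0,-0.05,0],[0,0,0,0]]]';  python3 -m handwheel '[[[0,0,0,0],[0,0,0,0],[0,0,0,0],[0,0,0,0],[0,0,0,0]]]' 80 20; python3 -m handwheel '[[[0,0,0.4,0],[0,0,0.7,0],[0,0,0.9,0],[0,0,0.9,0]]]' 87
```

```text
time_s: 5.95
tcp_pos: [0.6634, -0.0846, 0.0455]
eef_rot: [1.5, 89.2, 177.1]
contact_force: [0.3, -0.8, -2.1]
gripper_width: 0.0579
time_s: 6.45
tcp_pos: [0.6639, -0.0847, 0.0458]
eef_rot: [1.4, 89.3, 177.1]
contact_force: [0.5, 0.5, -0.7]
gripper_width: 0.0797
time_s: 6.85
tcp_pos: [0.6592, -0.0849, 0.158]
eef_rot: [4.7, 88.6, -179.7]
contact_force: [0.4, 1.0, -0.9]
gripper_width: 0.0872
```

```bash
python3 -m handwheel '[[[-0.70,0.68,0,0],[-0.70,0.68,0,0],[-0.70,0.68,0,0],[-0.70,0.68,0,0],[-0.7,0.68,-0.15,0],[-0.70,0.68,-0.15,0],[-0.70,0.68,-0.2,0],[-0.70,0.68,-0.2,0]]]'; python3 -m handwheel '[[[0,0,0,0],[0,0,0,0]]]'
```

```text
time_s: 7.65
tcp_pos: [0.4345, 0.1363, 0.1375]
eef_rot: [-15.0, 89.5, 160.2]
contact_force: [0.7, 1.9, 0.4]
gripper_width: 0.0867
time_s: 7.85
tcp_pos: [0.4313, 0.1387, 0.1375]
eef_rot: [-19.7, 89.5, 155.9]
contact_force: [0.2, 0.0, 0.2]
gripper_width: 0.0869
```

```bash
python3 -m handwheel '[[[0,-0.14,-0.4,0],[0,0,-0.6,0],[0,0,-0.6,0],[0,0,-0.6,0],[0,0,-0.4,0],[0,0,0,0]]]'
```

```text
time_s: 8.45
tcp_pos: [0.4368, 0.1316, 0.0326]
eef_rot: [-70.3, 89.5, 105.1]
contact_force: [0.5, -1.2, -0.3]
gripper_width: 0.0871
```

```bash
python3 -m handwheel '[[[-0.1,0.03,-0.2,0],[0,0,0,0],[0,0,0,0]]]'; python3 -m handwheel '[[[0,0,0,0],[0,0,0,0],[0,0,0,0],[0,0,0,0],[0,0,0,0],[0,0,0,0],[0,0,0,0]]]' 40 20;python3 -m handwheel '[[[0,0,0.4,0],[0,0,0.7,0],[0,0,0.7,0],[0,0,0,0]]]'
```

```text
time_s: 8.75
tcp_pos: [0.4344, 0.1325, 0.0254]
eef_rot: [-81.1, 89.5, 94.2]
contact_force: [1.0, -0.8, -0.4]
gripper_width: 0.0867
time_s: 9.45
tcp_pos: [0.4354, 0.1336, 0.0275]
eef_rot: [-98.3, 89.4, 77.0]
contact_force: [0.5, -0.0, -0.6]
gripper_width: 0.0576
time_s: 9.85
tcp_pos: [0.4342, 0.1326, 0.1006]
eef_rot: [-80.0, 89.5, 95.3]
contact_force: [0.8, -0.4, -2.1]
gripper_width: 0.0578
```

```bash
python3 -m handwheel '[[[0.75,-0.41,0,0],[0.75,-0.41,0,0],[0.75,-0.41,0,0],[0.75,-0.41,0,0],[0.75,-0.41,0,0],[0.75,-0.41,0,0],[0.75,-0.41,0,0],[0.6,-0.35,0,0]]]';python3 -m handwheel '[[[0,0,0,0],[0,0,0,0]]]'
```

```text
time_s: 10.65
tcp_pos: [0.6723, -0.0004, 0.0955]
eef_rot: [-60.0, 89.4, 115.6]
contact_force: [-0.5, -0.2, -0.8]
gripper_width: 0.0574
time_s: 10.85
tcp_pos: [0.6736, -0.0029, 0.0918]
eef_rot: [-43.1, 89.3, 132.3]
contact_force: [0.6, 0.2, -0.6]
gripper_width: 0.0573
```

```bash
python3 -m handwheel '[[[0,0.11,0,0],[0,0,-0.3,0],[0.02,0,-0.4,0],[0.02,0,-0.3,0],[0,0,-0.2,0],[0,0,0,0]]]'
```

```text
time_s: 11.45
tcp_pos: [0.6711, 0.005, 0.0394]
eef_rot: [-37.6, 89.2, 138.0]
contact_force: [-0.5, 0.0, -0.2]
gripper_width: 0.0573
```

```bash
python3 -m handwheel '[[[0,-0.08,-0.05,0],[0,0,0,0]]]';  python3 -m handwheel '[[[0,0,0,0],[0,0,0,0],[0,0,0,0],[0,0,0,0],[0,0,0,0]]]' 80 20; python3 -m handwheel '[[[0,0,0.4,0],[0,0,0.7,0],[0,0,0.8,0],[0,0,0.9,0],[0,0,0,0]]]' 87
```

```text
time_s: 11.65
tcp_pos: [0.6715, 0.0021, 0.038]
eef_rot: [-40.5, 89.2, 135.1]
contact_force: [-0.6, -0.0, -0.5]
gripper_width: 0.0575
time_s: 12.15
tcp_pos: [0.6728, 0.0017, 0.04]
eef_rot: [-53.9, 89.3, 121.8]
contact_force: [0.9, 0.5, -0.2]
gripper_width: 0.0795
time_s: 12.65
tcp_pos: [0.6713, 0.001, 0.1545]
eef_rot: [-37.1, 89.3, 138.5]
contact_force: [1.1, 0.8, 0.1]
gripper_width: 0.0872
```

```bash
python3 -m handwheel '[[[-0.41,0.24,0,0.95],[-0.41,0.24,0,0.95],[-0.41,0.24,0,0.95],[-0.41,0.24,0,0.95],[-0.41,0.24,0,0.95],[-0.41,0.24,0,0.95],[-0.41,0.24,0,0.95],[-0.41,0.24,0,0.95]]]'; python3 -m handwheel '[[[0,0,-0.2,0.95],[0,0,-0.2,0.95],[0,0,-0.2,0.95],[0,0,-0.2,0.95],[0,0,-0.2,0.95],[0,0,-0.2,0.75],[0,0,0,0]]]'
```

```text
time_s: 13.45
tcp_pos: [0.5368, 0.0788, 0.1542]
eef_rot: [-51.7, 89.4, 163.1]
contact_force: [-0.5, -0.3, -0.5]
gripper_width: 0.0869
time_s: 14.15
tcp_pos: [0.5342, 0.0804, 0.1051]
eef_rot: [-68.2, 89.4, 175.5]
contact_force: [0.6, -0.4, 0.6]
gripper_width: 0.087
```

```bash
python3 -m handwheel '[[[0.12,-0.03,-0.3,-0.4],[0,0,-0.6,0],[0,0,-0.6,0],[0,0,-0.4,0],[0,0,-0.2,0],[0,0,0,0]]]'
```

```text
time_s: 14.75
tcp_pos: [0.5416, 0.0791, 0.0175]
eef_rot: [-85.0, 89.6, 155.6]
contact_force: [-0.5, -0.2, -0.6]
gripper_width: 0.0868
```

```bash
python3 -m handwheel '[[[-0.02,0,-0.06,0.2],[0,0,0,0]]]'; python3 -m handwheel '[[[0,0,0,0],[0,0,0,0],[0,0,0,0],[0,0,0,0],[0,0,0,0],[0,0,0,0],[0,0,0,0],[0,0,0,0]]]' 25 20;python3 -m handwheel '[[[0,0,0.4,0],[0,0,0.7,0],[0,0,0.7,0],[0,0,0,0]]]'
```

```text
time_s: 14.95
tcp_pos: [0.5415, 0.0793, 0.0156]
eef_rot: [-91.2, 89.7, 150.5]
contact_force: [0.1, 0.5, 0.1]
gripper_width: 0.0871
time_s: 15.75
tcp_pos: [0.543, 0.08, 0.0183]
eef_rot: [-143.9, 89.7, 97.7]
contact_force: [-0.3, 0.4, 0.4]
gripper_width: 0.0421
time_s: 16.15
tcp_pos: [0.5413, 0.0792, 0.0907]
eef_rot: [-89.7, 89.7, 151.8]
contact_force: [0.8, 0.1, -1.3]
gripper_width: 0.0417
```

```bash
python3 -m handwheel '[[[-0.06,-0.9,0.1,0.35],[-0.06,-0.93,0,0.35],[-0.06,-0.93,0,0.35],[-0.06,-0.93,0,0.35],[-0.06,-0.93,0,0.35],[-0.06,-0.93,0,0.35],[-0.06,-0.93,0,0.35],[-0.06,-0.93,0,0.35]]]'; python3 -m handwheel '[[[-0.06,-0.93,0,0.35],[-0.06,-0.93,0,0.35],[-0.06,-0.7,0,0],[0,0,0,0],[0,0,0,0]]]'
```

```text
time_s: 16.95
tcp_pos: [0.5197, -0.2224, 0.0922]
eef_rot: [-109.2, 89.6, 147.3]
contact_force: [0.8, -0.0, -0.8]
gripper_width: 0.0418
time_s: 17.45
tcp_pos: [0.5085, -0.3328, 0.0875]
eef_rot: [-105.8, 89.2, 154.1]
contact_force: [0.1, 0.4, -1.7]
gripper_width: 0.0418
```

```bash
python3 -m handwheel '[[[0.1,0.12,0,0],[0,0,-0.5,0],[0,0,-0.5,0],[0,0,-0.4,0],[0,0,-0.15,0],[0,0,0,0]]]'
```

```text
time_s: 18.05
tcp_pos: [0.5153, -0.3213, 0.0239]
eef_rot: [-109.8, 89.3, 150.4]
contact_force: [0.1, 0.1, -1.0]
gripper_width: 0.0422
```

```bash
python3 -m handwheel '[[[0,-0.12,-0.06,0],[0,0,0,0],[0,0,0,0]]]';  python3 -m handwheel '[[[0,0,0,0],[0,0,0,0],[0,0,0,0],[0,0,0,0],[0,0,0,0]]]' 70 20; python3 -m handwheel '[[[0,0,0.4,0],[0,0,0.7,0],[0,0,0.8,0],[0,0,0.2,0],[0,0,0,0]]]' 87
```

```text
time_s: 18.35
tcp_pos: [0.5173, -0.3254, 0.0237]
eef_rot: [-113.3, 89.5, 147.1]
contact_force: [-0.0, 0.6, -0.4]
gripper_width: 0.0417
time_s: 18.85
tcp_pos: [0.5184, -0.3265, 0.0255]
eef_rot: [-119.8, 89.7, 140.6]
contact_force: [0.8, 1.0, -0.4]
gripper_width: 0.0693
time_s: 19.35
tcp_pos: [0.5168, -0.3262, 0.111]
eef_rot: [-110.8, 89.5, 149.6]
contact_force: [-0.2, 0.0, -0.9]
gripper_width: 0.087
```

```bash
python3 -m handwheel '[[[-0.31,0.65,0,-0.97],[-0.31,0.65,0,-0.97],[-0.31,0.65,0,-0.97],[-0.31,0.65,0,-0.97],[-0.31,0.65,0,-0.97],[-0.31,0.65,0,-0.97],[-0.31,0.65,0,-0.97],[-0.31,0.65,0,-0.97]]]'; python3 -m handwheel '[[[0,0,0,-0.97],[0,0,0,-0.97],[0,0,0,-0.97],[0,0,0,-0.97],[0,0,0,-0.97],[0,0,0,-0.97],[0,0,0,-0.97],[0,0,0,-0.97]]]'
```

```text
time_s: 20.15
tcp_pos: [0.4105, -0.114, 0.1027]
eef_rot: [-83.7, 89.1, 136.0]
contact_force: [0.6, 1.1, 0.6]
gripper_width: 0.0866
time_s: 20.95
tcp_pos: [0.4034, -0.111, 0.0961]
eef_rot: [-60.1, 88.8, 119.3]
contact_force: [-0.4, -0.1, 0.0]
gripper_width: 0.0866
```

```bash
python3 -m handwheel '[[[0.37,-0.16,0,-0.8],[0,0,0,0],[0,0,-0.5,0],[0,0,-0.5,0],[0,0,-0.4,0],[0,0,-0.2,0],[0,0,0,0]]]'
```

```text
time_s: 21.65
tcp_pos: [0.4135, -0.1176, 0.0261]
eef_rot: [-46.8, 88.6, 128.5]
contact_force: [-0.4, -0.0, -0.5]
gripper_width: 0.0874
```

```bash
python3 -m handwheel '[[[0.14,0,-0.15,0],[0,0,-0.12,0],[0,0,0,0],[0,0,0,0]]]'; python3 -m handwheel '[[[0,0,0,0],[0,0,0,0],[0,0,0,0],[0,0,0,0],[0,0,0,0],[0,0,0,0],[0,0,0,0],[0,0,0,0]]]' 45 20;python3 -m handwheel '[[[0,0,0.4,0],[0,0,0.7,0],[0,0,0.7,0],[0,0,0,0]]]'
```

```text
time_s: 22.05
tcp_pos: [0.4204, -0.1175, 0.0155]
eef_rot: [-50.3, 88.6, 125.1]
contact_force: [0.8, 0.1, 0.1]
gripper_width: 0.0868
time_s: 22.85
tcp_pos: [0.4206, -0.1174, 0.0165]
eef_rot: [-54.1, 88.6, 121.3]
contact_force: [0.5, -0.1, 0.1]
gripper_width: 0.0597
time_s: 23.25
tcp_pos: [0.4192, -0.1176, 0.0897]
eef_rot: [-45.1, 88.5, 130.3]
contact_force: [-0.3, 0.1, -1.4]
gripper_width: 0.0596
```

```bash
python3 -m handwheel '[[[0.18,0.8,0.1,0],[0.18,0.9,0,0],[0.18,0.9,0,0],[0.18,0.9,0,0],[0.18,0.9,0,0],[0.18,0.9,0,0],[0.18,0.9,0,0],[0.18,0.9,0,0]]]'; python3 -m handwheel '[[[0.18,0.9,0,0],[0.18,0.9,0,0],[0.18,0.9,0,0],[0.18,0.9,0,0],[0.18,0.9,0,0],[0.18,0.7,0,0],[0,0,0,0],[0,0,0,0]]]'
```

```text
time_s: 24.05
tcp_pos: [0.4741, 0.1731, 0.0905]
eef_rot: [-41.3, 88.5, 133.6]
contact_force: [0.4, -0.2, -1.2]
gripper_width: 0.0594
time_s: 24.85
tcp_pos: [0.515, 0.3927, 0.0809]
eef_rot: [-22.2, 88.4, 152.9]
contact_force: [0.5, -0.6, -1.4]
gripper_width: 0.0596
```

```bash
python3 -m handwheel '[[[0.22,0.16,0,-0.2],[0,0,0,0],[0,0,-0.5,0],[0,0,-0.5,0],[0,0,-0.3,0],[0,0,0,0]]]'
```

```text
time_s: 25.45
tcp_pos: [0.5251, 0.3957, 0.0275]
eef_rot: [-22.1, 88.3, 151.6]
contact_force: [-0.0, -0.1, -1.0]
gripper_width: 0.0594
```

Now I'll check the alignment over the pan before lowering.

```bash
python3 - <<'E'
from plant import vision
import cv2
im=vision.capture("scene")[100:200,270:420]; cv2.imwrite("pics/s2.png",cv2.resize(im,None,fx=5,fy=5,interpolation=2))
E
```

```text
(no output)
```

View pics/s2.png

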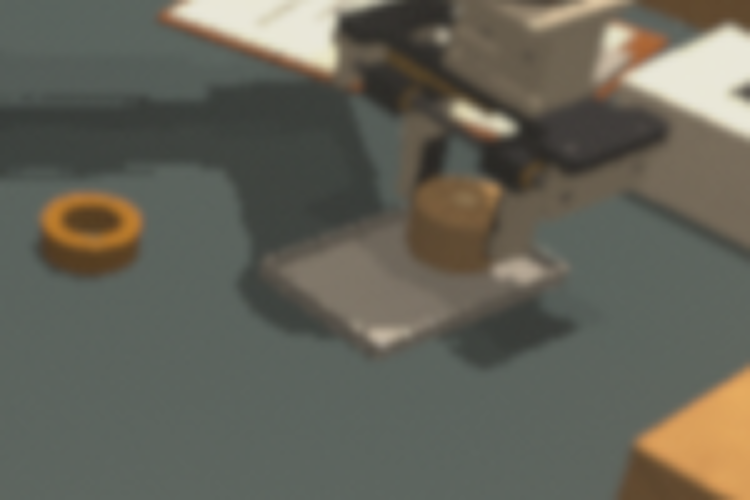

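The cake hangs over the far half of the pan at about (455,225), inside the walls. I'll lower and release.

```bash
python3 -m handwheel '[[[0,0.04,-0.12,0],[0,0,-0.12,0],[0,0,0,0],[0,0,0,0]]]'
```

```text
time_s: 25.9
tcp_pos: [0.5268, 0.3987, 0.0209]
eef_rot: [-32.1, 88.4, 141.7]
contact_force: [0.2, -0.4, -0.7]
gripper_width: 0.0593
```

```bash
python3 -m handwheel '[[[0,0,-0.05,0],[0,0,0,0]]]';python3 -m handwheel '[[[0,0,0,0],[0,0,0,0],[0,0,0,0],[0,0,0,0],[0,0,0,0]]]' 80 20; python3 -m handwheel '[[[0,0,0.4,0],[0,0,0.7,0],[0,0,0.8,0],[0,0,0.2,0],[0,0,0,0]]]' 87
```

```text
time_s: 26.1
tcp_pos: [0.5269, 0.3991, 0.0194]
eef_rot: [-34.1, 88.4, 139.7]
contact_force: [-0.2, -0.4, -1.0]
gripper_width: 0.0598
time_s: 26.6
tcp_pos: [0.5275, 0.3997, 0.0204]
eef_rot: [-37.7, 88.4, 136.1]
contact_force: [0.0, -1.3, -0.2]
gripper_width: 0.0801
time_s: 27.1
tcp_pos: [0.5267, 0.3986, 0.1061]
eef_rot: [-31.9, 88.4, 141.9]
contact_force: [0.6, -0.1, -0.3]
gripper_width: 0.0867
```

```bash
python3 -m handwheel '[[[-0.01,-0.9,0,0],[-0.01,-0.9,0,0],[-0.01,-0.9,0,0],[-0.01,-0.9,0,0],[-0.01,-0.9,0,0],[-0.01,-0.9,0,0],[-0.01,-0.9,0,0],[-0.01,-0.9,0,0]]]'; python3 -m handwheel '[[[-0.01,-0.9,0,0],[-0.01,-0.9,0,0],[-0.01,-0.9,0,0],[-0.01,-0.9,0,0],[-0.01,-0.7,0,0],[0,0,0,0],[0,0,0,0]]]'
```

```text
time_s: 27.9
tcp_pos: [0.5188, 0.1032, 0.0981]
eef_rot: [-20.2, 88.2, 154.0]
contact_force: [0.7, -0.1, 0.9]
gripper_width: 0.0873
time_s: 28.6
tcp_pos: [0.5107, -0.0804, 0.0915]
eef_rot: [-12.2, 87.8, 161.6]
contact_force: [0.4, -0.8, -0.6]
gripper_width: 0.087
```

```bash
python3 -m handwheel '[[[0.22,0.2,0,0],[0,0,0,0],[0,0,-0.5,0],[0,0,-0.5,0],[0,0,-0.4,0],[0,0,-0.2,0],[0,0,0,0]]]'
```

```text
time_s: 29.3
tcp_pos: [0.5218, -0.0659, 0.0248]
eef_rot: [-13.2, 87.8, 161.1]
contact_force: [-0.5, 0.3, 0.3]
gripper_width: 0.087
```

```bash
python3 -m handwheel '[[[-0.02,-0.12,-0.12,0],[0,0,-0.1,0],[0,0,0,0],[0,0,0,0]]]'; python3 -m handwheel '[[[0,0,0,0],[0,0,0,0],[0,0,0,0],[0,0,0,0],[0,0,0,0],[0,0,0,0],[0,0,0,0],[0,0,0,0]]]' 30 15;python3 -m handwheel '[[[0,0,0.4,0],[0,0,0.7,0],[0,0,0.7,0],[0,0,0,0]]]'
```

```text
time_s: 29.7
tcp_pos: [0.5224, -0.0702, 0.0169]
eef_rot: [-14.9, 87.9, 159.5]
contact_force: [-0.2, 0.8, 0.1]
gripper_width: 0.0871
time_s: 30.5
tcp_pos: [0.5228, -0.0704, 0.0182]
eef_rot: [-16.4, 88.0, 157.9]
contact_force: [1.0, -0.6, 0.1]
gripper_width: 0.0439
time_s: 30.9
tcp_pos: [0.5214, -0.0706, 0.0909]
eef_rot: [-13.0, 87.8, 161.3]
contact_force: [1.1, 0.4, -1.0]
gripper_width: 0.0439
```

```bash
python3 -m handwheel '[[[0,0.8,0.1,0],[0,0.9,0.02,0],[0,0.9,0.02,0],[0,0.9,0.02,0],[0,0.9,0.02,0],[0,0.9,0.02,0],[0,0.9,0,0],[0,0.9,0,0]]]'; python3 -m handwheel '[[[0,0.9,0,0],[0,0.9,0,0],[0,0.6,0,0],[0,0,0,0],[0,0,0,0]]]'
```

```text
time_s: 31.7
tcp_pos: [0.5183, 0.2195, 0.0963]
eef_rot: [-12.0, 87.7, 161.8]
contact_force: [1.4, -0.6, -1.6]
gripper_width: 0.0435
time_s: 32.2
tcp_pos: [0.5161, 0.3232, 0.0924]
eef_rot: [-8.0, 87.6, 166.0]
contact_force: [0.3, -0.4, -0.5]
gripper_width: 0.0433
```

```bash
python3 -m handwheel '[[[0,0,-0.5,0],[0,0,-0.5,0],[0,0,-0.4,0],[0,0,-0.2,0],[0,0,0,0],[0,0,0,0]]]'; python3 - <<'E'
from plant import vision
import cv2
im=vision.capture("scene")[100:200,270:420]; cv2.imwrite("pics/s3.png",cv2.resize(im,None,fx=5,fy=5,interpolation=2))
E
```

```text
time_s: 32.8
tcp_pos: [0.5164, 0.3179, 0.0266]
eef_rot: [-6.9, 87.6, 166.9]
contact_force: [0.8, -0.4, -1.1]
gripper_width: 0.0437
```

View pics/s3.png

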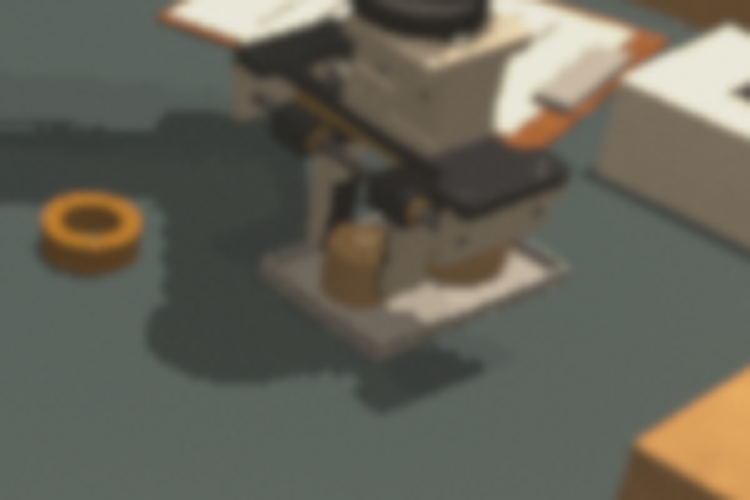

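The small cake hangs at about (355,265), a little close to the near end, with the large cake flat at about (470,260). I'll shift +y slightly, lower and release.

```bash
python3 -m handwheel '[[[0,0.17,0,0],[0,0,-0.1,0],[0,0,-0.08,0],[0,0,0,0],[0,0,0,0]]]'; python3 -m handwheel '[[[0,0,0,0],[0,0,0,0],[0,0,0,0],[0,0,0,0],[0,0,0,0]]]' 70 20; python3 -m handwheel '[[[0,0,0.4,0],[0,0,0.7,0],[0,0,0.8,0],[0,0,0.8,0],[0,0,0.5,0],[-0.2,0.6,0.5,0],[-0.2,0.6,0.5,0],[-0.2,0.6,0.5,0]]]' 87;  python3 -m handwheel '[[[-0.4,0.9,0,0],[-0.5,0.8,0,0],[-0.5,0.8,0,0],[-0.5,0.8,0,0],[-0.6,0.7,0,0],[0,0,0,0],[0,0,0,0]]]'
```

```text
time_s: 33.35
tcp_pos: [0.5176, 0.3266, 0.0215]
eef_rot: [-12.4, 87.7, 161.4]
contact_force: [0.6, -0.2, -0.6]
gripper_width: 0.0437
time_s: 33.85
tcp_pos: [0.5179, 0.3268, 0.022]
eef_rot: [-13.6, 87.7, 160.3]
contact_force: [0.3, -0.3, 0.6]
gripper_width: 0.0694
time_s: 34.65
tcp_pos: [0.4916, 0.3951, 0.2143]
eef_rot: [-4.7, 87.5, 168.8]
contact_force: [-0.0, 0.6, 0.2]
gripper_width: 0.0869
time_s: 35.35
tcp_pos: [0.3868, 0.5647, 0.219]
eef_rot: [-14.8, 87.7, 158.8]
contact_force: [0.2, -0.7, -0.3]
gripper_width: 0.087
```

```bash
python3 - <<'E'
from plant import vision
import cv2
for n in("scene","top"):
    im=vision.capture(n); cv2.imwrite(f"pics/{n}9.png",im)
    c=im[110:290,90:400] if n=="scene" else im[100:280,70:400]
    cv2.imwrite(f"pics/{n}9z.png",cv2.resize(c,None,fx=2.4,fy=2.4,interpolation=2))
E
```

```text
(no output)
```

View pics/scene9z.png

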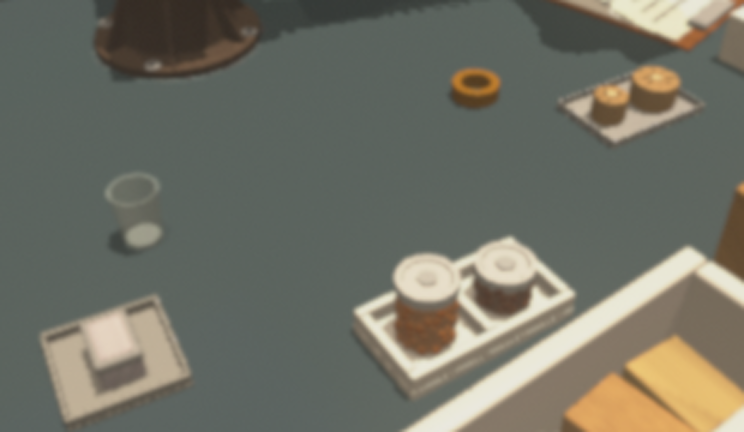

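View pics/top9z.png

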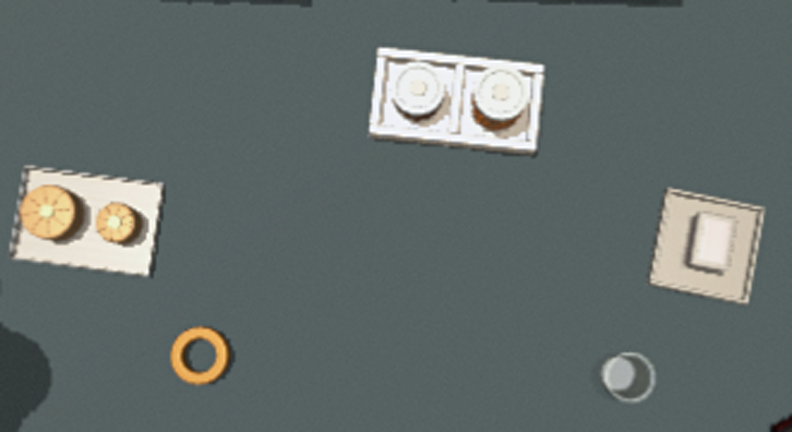

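Both jars stand in the bays, with the lids at about (419,89) and (501,93) in the crop. The cakes are at (47,211) and (118,221) and the tin at (712,241). I'll check these numerically.

```bash
python3 - <<'E'
from h import *
im=cv2.imread("pics/top9.png"); hsv=cv2.cvtColor(im,cv2.COLOR_BGR2HSV)
big=cv2.resize(hsv,None,fx=4,fy=4,interpolation=cv2.INTER_CUBIC)
def loc(p,c,yaw):
    a=np.deg2rad(yaw); d=np.array(p)-c; return np.round([d[0]*np.cos(a)+d[1]*np.sin(a),-d[0]*np.sin(a)+d[1]*np.cos(a)],1)
def crop(x,y): return [x/2.4+70-.3,y/2.4+100-.3]
for n,p,z in(("low",(418.5,90),.058),("tall",(501,95),.085)):
    W=ray("top",[crop(*p)],z)[0]*1000; print(n,W[:2].round(1),loc(W[:2],[666.7,-42.4],-4.5))
m=((cv2.inRange(big,(8,95,150),(25,255,255))))
cs,_=cv2.findContours(m[600:900,250:600],cv2.RETR_EXTERNAL,cv2.CHAIN_APPROX_NONE)
for c in sorted(cs,key=cv2.contourArea)[-2:]:
    p=(c.reshape(-1,2)+[250,600]+.5)/4-.5; W=(ray("top",p,.038)[:,:2]*1000).astype(np.float32); e=cv2.minEnclosingCircle(W); print("cake",np.round(e[0],1),'d',round(2*e[1],1),loc(e[0],[521,363.5],-5.9))
W=ray("top",[crop(712,241)],.040)[0]*1000; print("tin",W[:2].round(1),loc(W[:2],[513,-327.3],-10.4))
W=ray("scene",[[ (427)/2.4+90-.3,(278)/2.4+110-.3],[505/2.4+90-.3,264/2.4+110-.3]],[.085,.058])*1000
for w in W: print("scene jar",w[:2].round(1),loc(w[:2],[666.7,-42.4],-4.5))
E
python3 m.py pics/top9.png 2>&1 | grep -E "tape|tray|foam"
python3 - <<'E'
import cv2
a=cv2.imread("pics/top0.png")[238:275,312:352];b=cv2.imread("pics/top9.png")[238:275,312:352]
print("beaker diff",cv2.absdiff(a,b).mean())
E
```

```text
low [ 6.682e+02 -3.000e-01] [-1.8 42.1]
tall [659.  -87.3] [ -4.2 -45.3]
cake [517.2 323.1] d 42.0 [  0.3 -40.6]
cake [527.2 397.3] d 58.6 [ 2.7 34.2]
tin [ 515.1 -323.6] [1.4 4.1]
scene jar [664.5 -88.3] [  1.4 -45.9]
scene jar [673.8  -1.5] [ 3.8 41.4]
beaker diff 1.2247747747747748
```

All checks are inside the tolerances. The beaker patch hasn't changed, and the tape is still at pixel (153,248).

```bash
python3 -c "
from plant import close_job, readout
print(readout.get_state()['time_s'], close_job())"
```

```text
the job is handed in; nothing more can be done
35.45 None
```

The job is handed in at 35.45 s of the 128 s limit. All five foods are in place, and the beaker and tape roll were left where they stood. `close_job` gave no verdict, so the results below come from my last pictures.

| Item | Placed in | Offset from target centre (mm) | Allowed (mm) |
|---|---|---|---|
| tall jar | foam bay at y = -44 | x -4, y -1 | ±14 |
| low jar | foam bay at y = +44 | x -2, y -2 | ±14 |
| large cake | steel pan (from pan centre) | x +3, y +34 | x ±32, y ±57 |
| small cake | steel pan (from pan centre) | x 0, y -41 | x ±32, y ±57 |
| tin | square tray | x +1, y +4 | ±34 |

- **Views that disagreed:** the scene camera put the jars about 5 mm further along x than the top view (tall +1, low +4 mm). Both readings are well inside tolerance.
- **Bystanders:** the beaker's image patch is unchanged. My final numeric check of the tape roll printed nothing, so I confirmed its position by pixel only: (153,248), the same as at the start.
- **Not measured:** I judged uprightness and resting height only by eye, in both views. The tool had drifted to about 2° of tilt by the end, against the 0.12 rad (7°) allowed for the foods, and both cakes looked flat.

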